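Load and log the filter line

ROBOT

A 7-joint arm with a two-finger parallel gripper is mounted at the origin on the work surface. World frame = base frame: x ahead of the robot, y to its left, z up, the work surface at z = 0. Lengths are in m, angles in rad, forces in N, time in s.
With the tool pointing down it reaches from about 0.4 to 0.875 m from the base axis. Payload 19.3 kg.
Tool frame: the origin (TCP) lies on the centre line of the jaws, within the pads' length; the fingertips stand 14 mm ahead of it and the grasp point (between the pads) lies 5 mm behind it; z points along the fingers, y is the line along which they close (so a half turn about z gives the same grasp; the last joint's range is limited). The gripper opens to 85 mm and grips with 20 to 120 N. Pads are 22 mm wide; open, the fingers measure 114 mm over their backs; the gripper's body (76 mm by 85 mm) begins 54 mm behind the grasp point. The pads swing forward as they close: fully open they stand 13 mm farther back than shut.
Start: joints at [1.107, 0.521, -0.036, 1.599, 0.021, 1.021, -0.113], TCP at [0.24, -0.577, 0.245] pointing down, gripper open.
Joint ranges: [-2.91, 2.91], [-0.3, 2.13], [-1.5, 1.42], [0.17, 2.43], [-1.26, 4.41], [0.16, 1.93], [-2.52, 2.52]. Speed limits (rad/s): [1.89, 1.89, 2.39, 2.39, 3.01, 3.01, 3.01].

INTERFACE

Orientations are given as [roll, pitch, yaw] about the fixed x, y, z axes, in that order (R = Rz(yaw) Ry(pitch) Rx(roll)).
In Python, from workcell import bot, grab_frame, regions_of gives the robot as it stands. The module is installed in compiled form; this text tells all that it offers.
- The arm moves only by the tool play_rows, never from a script. Its argument "plan" is a list of rows, each a list of 3 entries, a list of its own where there are three numbers: the shift along the tool's x, y, z in units of 2.5 cm (1.0 is 2.5 cm), then the turn, a rotation vector about the tool's x, y, z in units of 0.15 rad (1.0 is 0.15 rad), then the closure, from -1 (fully open) to 1 (shut). In form: [[[tx, ty, tz], [rx, ry, rz], jaw], ...]. A call has 1 to 20 rows; each row shifts and turns the commanded pose from where the row before left it, along the tool's axes as they then stand; what a row does not reach is not made up. A row lasts 1/8 s, in which the tool goes at most 62.5 mm and 10.7 degrees, less where a joint would pass 70% of its speed; a pose out of reach is approached as far as the arm can. A call with a number of a shift or a turn outside -1 to 1 is refused whole. A call with a gripper value outside its range is refused whole. The fingers move at their own pace and stop on an object; "newtons" is the grip in N (left out, the last holds). Time passes only in rows, so rows that do not move let the fingers close. It gives the time, the measured TCP pose, the force, the opening and the grip force at its end, in the units of the state.
- bot.observe(): the state, without advancing time (a new reading comes with each control period).
- grab_frame(name): name is "scene" or "top"; returns a dict with "pixels" (384x512x3 uint8, red, green, blue), "depth" (384x512 float32, m along the optical axis (not along the pixel's ray), 0 where there is no reading), "camera_matrix" (3x3 intrinsics, pixels), "R" (3x3) and "t" (3): a world point X has camera coordinates R X + t. Camera axes: x right, y down, z forward; pixel columns grow to the right and rows downward; lengths in m; the calibration is good to about 2 mm. A picture is of the moment at which its call begins.
- bot.job_done(): hands the job in; it is judged then, once.
Trained networks look in the newest picture that a camera, given by its name, has taken for a name from the list of things; names that differ only in an ending like _2 or _b are one class to them, and where a whole thing is asked for, a point or a joint stands for the part that bears it (a point fixed in the world has none). Each returns a list of dicts, best first, with "p" (0 to 1); they miss things now and then, are a little off and sometimes report something else, mostly with a low value. They report only what shows in the picture. A call takes as long as a camera call. They do not tell look-alikes from the thing itself.
- regions_of(thing, camera): "mask" (384x512 bool, what is visible of it) and "box" ([left, top, right, bottom] in pixels, round what is visible of it).
The state is a dict: "clock": time; "qpos": joint angles; "qd": joint speeds; "joint_efforts": joint torques, N m; "position": TCP position; "tool_rot": TCP orientation; "force": force on the tool from outside, world axes, zero at the start; "moment": the same for the moment, N m; "grip_width": finger opening in m; "finger_force": force on a finger pad.
Only numpy, scipy, OpenCV 4.12 (cv2) and the standard library are available. Lean on these libraries where they do the work, as an engineer would, in place of code of your own. Each camera call takes 0.05 s, during which the arm holds its last target. There are 200 camera calls.

TASK

Lift every filter holder that hangs on the rack up and off its hook and stand it fully down in the slot of the clamp of its own colour, without dropping any on the table or disturbing the other things. Then pick up the hand-held reader and log the clamped filters in the order red, yellow, green, blue (skip any that is missing): point its window squarely at the middle of the code label from about 7 cm away and hold it still there for a full second. Finally lay the reader flat, button up, in the middle of its blue mat and let go.

Things in the scene. Friction and masses are not known exactly. Their poses are not given: they have to be found in the camera images.
- filter_red: red filter holder: black upright plate 10 (x) x 60 (y) x 164 mm tall (z), 120 g, red pane on both faces and red stripe round the top edge. Origin: centre of underside; +x: out of the face with the code label. A window through it, z = 90 to 118 mm, 38 mm wide, hangs on a hook; solid grip bar above, z = 118 to 164 mm. None if absent
- filter_yellow: yellow filter holder: black upright plate 10 (x) x 60 (y) x 164 mm tall (z), 120 g, yellow pane on both faces and yellow stripe round the top edge. Origin: centre of underside; +x: out of the face with the code label. A window through it, z = 90 to 118 mm, 38 mm wide, hangs on a hook; solid grip bar above, z = 118 to 164 mm. None if absent
- filter_green: green filter holder: black upright plate 10 (x) x 60 (y) x 164 mm tall (z), 120 g, green pane on both faces and green stripe round the top edge. Origin: centre of underside; +x: out of the face with the code label. A window through it, z = 90 to 118 mm, 38 mm wide, hangs on a hook; solid grip bar above, z = 118 to 164 mm. None if absent
- filter_blue: blue filter holder: black upright plate 10 (x) x 60 (y) x 164 mm tall (z), 120 g, blue pane on both faces and blue stripe round the top edge. Origin: centre of underside; +x: out of the face with the code label. A window through it, z = 90 to 118 mm, 38 mm wide, hangs on a hook; solid grip bar above, z = 118 to 164 mm. None if absent
- label_red (a point): centre of the white 22 mm square code label on the +x face of the red filter holder (38 mm above its underside); x axis points straight out of the label
- label_yellow (a point): centre of the white 22 mm square code label on the +x face of the yellow filter holder (38 mm above its underside); x axis points straight out of the label
- label_green (a point): centre of the white 22 mm square code label on the +x face of the green filter holder (38 mm above its underside); x axis points straight out of the label
- label_blue (a point): centre of the white 22 mm square code label on the +x face of the blue filter holder (38 mm above its underside); x axis points straight out of the label
- clamp_red: fixed black clamp with red collar and red flared lips on a short post, 37 (x) x 70 mm (y). Its open-ended slot runs along y: 13 mm wide (x), floor at z = 50 mm, jaws to 68 mm, flared lips to 76 mm (mouth about 18 mm wide). Origin: centre of its base, on the table
- clamp_yellow: fixed black clamp with yellow collar and yellow flared lips on a short post, 37 (x) x 70 mm (y). Its open-ended slot runs along y: 13 mm wide (x), floor at z = 50 mm, jaws to 68 mm, flared lips to 76 mm (mouth about 18 mm wide). Origin: centre of its base, on the table
- clamp_green: fixed black clamp with green collar and green flared lips on a short post, 37 (x) x 70 mm (y). Its open-ended slot runs along y: 13 mm wide (x), floor at z = 50 mm, jaws to 68 mm, flared lips to 76 mm (mouth about 18 mm wide). Origin: centre of its base, on the table
- clamp_blue: fixed black clamp with blue collar and blue flared lips on a short post, 37 (x) x 70 mm (y). Its open-ended slot runs along y: 13 mm wide (x), floor at z = 50 mm, jaws to 68 mm, flared lips to 76 mm (mouth about 18 mm wide). Origin: centre of its base, on the table
- rack: fixed rack: rail along y (360 mm) at x = -65 mm, top z = 163 mm, with 4 flat hooks pointing to +x at y = -127.5, -42.5, 42.5, 127.5 mm: 14 mm wide, 5 thick, top z = 165 mm, ending in an upturned lip at x = 22 to 26 mm, z = 173 mm. Hanging holders: x along the rack's +x, underside z = 47 mm, top z = 211 mm. Origin: on the table below them
- reader: hand-held code reader: grey bar 132 long (x) x 30 mm tall (z), body 34 mm wide (y), black head 42 mm wide from x = 43 to 65 mm, orange cap at the tail, orange button on top; 160 g. Origin: centre of its underside. It reads along +x
- window (a point): centre of the red window in the reader's nose, at (65.5, 0, 15) mm on the reader; x axis is the reading direction
- mat: blue parking mat of the reader, fixed, 220 (x) x 130 (y) x 3 mm, white patch in its middle; origin: centre of its underside
- spool: black fibre spool, 76 mm across, 40 mm tall; not part of the job; origin: centre of the underside
- bottle: white bottle with blue cap, 56 mm across, 130 mm tall; not part of the job; origin: centre of the underside
- driver: red screwdriver lying down, 170 mm long; not part of the job; origin: middle of the tool
- optics_tray: green open parts tray with dividers, 120 x 160 x 30 mm; not part of the job; origin: centre of the underside
- lens_tube: black lens tube standing up, 25 mm across, 60 mm tall; not part of the job; origin: centre of the underside
- beam_block: small post with a black square plate, 110 mm tall; not part of the job; origin: centre of the underside
Mind the look-alikes: they are no part of the job. Several things have the shape of the reader; the one meant has the colours described above. What is shaped like the clamp_green but white is not meant.

How it is judged:
By the outcome, as a careful person would: the job done as asked, in the order asked, and still so for the second after the job is handed in, with the robot touching nothing.
Of filter_red, filter_yellow, filter_green, filter_blue only 3 to 4 are there at a start; the rules pass over those that are not, and their reading is None.
At some moment in a run one of reader may be knocked a few centimetres aside while the robot is not near it.
It also fails if it takes over 200 s, if anything falls off the work surface, if the arm or the gripper's body presses on something with over 40 N, if the wrist force passes 120 N, or if a joint passes its speed limit or range.

## Working session

There is one attempt and no reset: what is moved stays moved. The work goes in short steps, Python scripts to look and compute and a tool call to move; the robot and the scene stay as the last step left them, time stands still between calls to the robot, and variables do not carry over. Pictures are saved under pics/ and viewed, at most 14 in all, crops included, and the job is handed in when it is done.

Besides the shell and the picture viewer there is one more tool, called after ">>>" as name(argument=value, ...) on one line, values as JSON. play_rows: Moves the arm, as the interface text tells. Its arguments: {"type":"object","properties":{"plan":{"type":"array"},"newtons":{"type":"number"}},"required":["plan"]}

```bash
mkdir -p pics
cat > h.py <<'E'
import numpy as np,cv2
from workcell import bot,grab_frame,regions_of
from scipy.spatial.transform import Rotation as Ro
def cloud(f):
    K=f["camera_matrix"];d=f["depth"];v,u=np.mgrid[:384,:512]
    P=np.stack([(u-K[0,2])/K[0,0]*d,(v-K[1,2])/K[1,1]*d,d],-1)
    W=(P-f["t"])@f["R"]; W[d==0]=np.nan
    return W
def save(f,n,box=None,s=1.5):
    im=f["pixels"][:,:,::-1]
    if box: l,t,r,b=box; im=im[t:b,l:r]
    cv2.imwrite("pics/"+n,cv2.resize(im,None,fx=s,fy=s,interpolation=cv2.INTER_CUBIC))
E
python3 - <<'E'
from h import *
for c in("scene","top"):
    f=grab_frame(c);save(f,c+"0.png"); print(c,-f["R"].T@f["t"],f["R"][2],f["camera_matrix"][0,0])
print(bot.observe())
E
```

```text
scene [1.04506707 0.4525592  0.94676801] [-0.45834556 -0.44691521 -0.76823574] 408.39901151363443
top [ 0.42053208 -0.01655447  1.47537624] [ 0.07802131 -0.02113846 -0.99672757] 447.96897950005075
{'clock': 0.1, 'qpos': array([ 1.10678774,  0.52194151, -0.03631466,  1.59996086,  0.0211757 ,
        1.02109022, -0.11279843]), 'qd': array([-0.00054351, -0.00104463, -0.00140641, -0.00074914,  0.00015975,
        0.00022048,  0.0014435 ]), 'joint_efforts': array([ 6.74402516e-03, -9.28482127e+01,  1.98629647e+00, -3.70536339e+01,
        1.84331217e-02,  5.31952071e-03,  3.42236319e-05]), 'position': array([ 0.23967421, -0.57690273,  0.24478792]), 'tool_rot': array([-3.14057828e+00,  5.67951050e-05,  3.93775601e-01]), 'force': array([ 0.38608341,  0.30577171, -0.70129286]), 'moment': array([-0.04502535, -0.02544675,  0.03707808]), 'finger_force': 0.0, 'grip_width': 0.08560292719719065}
```

View pics/scene0.png

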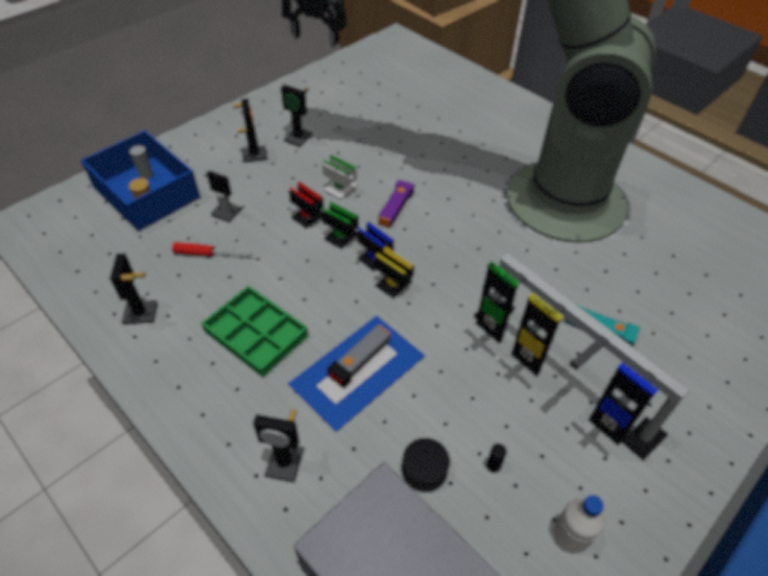

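View pics/top0.png

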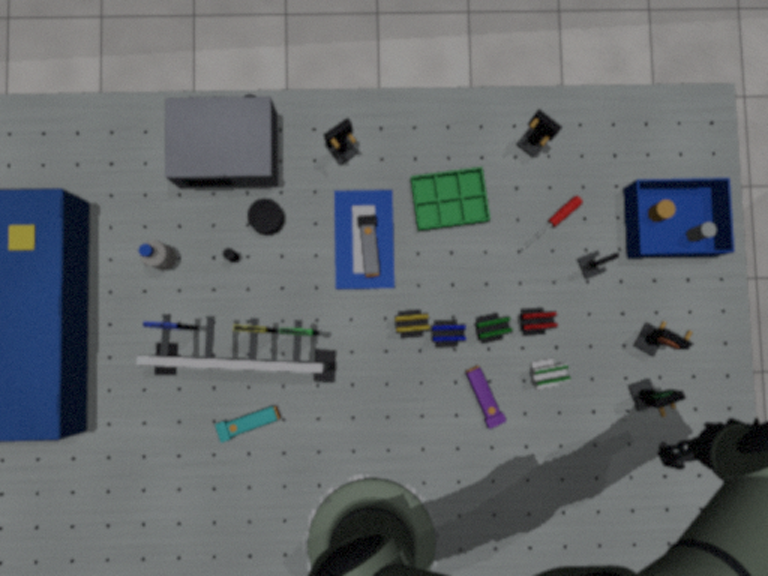

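The scene picture shows three holders: green (495,300), yellow (535,335) and blue (620,400). There is no red one. The candidates for the reader are the grey bar on the mat (360,355), a purple bar (397,200) and a teal bar (605,325). Only the grey one has the black head and orange cap. The clamps are at red (305,205), green (340,222), blue (377,245) and yellow (392,270). The white one at (340,175) is a look-alike.

```bash
cat > m.py <<'E'
from h import *
def fit(P,n):
    P=P[~np.isnan(P).any(1)]
    if len(P)<8: print(n,"few",len(P));return
    c=np.median(P,0);P=P[np.linalg.norm(P[:,:2]-c[:2],axis=1)<.06]
    (cx,cy),(w,h),a=cv2.minAreaRect((P[:,:2]*1000).astype(np.float32))
    m=P.mean(0);U=np.linalg.eigh(np.cov(P[:,:2].T))[1][:,1];U*=np.sign(U[1])
    print(n,len(P),"mean",(m*1000).round(1),"rect",round(cx,1),round(cy,1),"size",round(w),round(h),"pca yaw deg",round(np.degrees(np.arctan2(-U[0],U[1])),1))
def look(cams=("top","scene")):
  for c in cams:
    f=grab_frame(c);W=cloud(f)
    hsv=cv2.cvtColor(f["pixels"],cv2.COLOR_RGB2HSV)
    H,S,V=[hsv[...,i].astype(int) for i in range(3)]
    sat=(S>110)&(V>50)
    col=dict(red=((H<8)|(H>172))&sat,yellow=(abs(H-26)<8)&sat,green=(abs(H-62)<14)&sat,blue=(abs(H-118)<12)&sat)
    print(c)
    for k,m in col.items():
        for part in("clamp","filter"):
            n=part+"_"+k
            z=W[...,2]; zr=(.062,.085) if part=="clamp" else (.195,.225)
            box=np.zeros_like(m)
            r=regions_of(n,c)
            if not r: print(n,"none");continue
            for q in r[:1]:
                l,t,rr,b=[int(x) for x in q["box"]]
                box[max(t-3,0):b+4,max(l-3,0):rr+4]=1
                print(n,"p",round(q["p"],2),q["box"],end=" ")
                fit(W[m&box&(z>zr[0])&(z<zr[1])],"")
E
python3 - <<'E'
from m import *
look()
for c in("top","scene"):
    f=grab_frame(c);W=cloud(f)
    for n in("reader","mat","rack"):
        for r in regions_of(n,c)[:3]:
            P=W[r["mask"]];P=P[~np.isnan(P).any(1)]
            print(c,n,round(r["p"],2),r["box"],(np.median(P,0)*1000).round(),end=" ")
            if n=="rack":P=P[(P[:,2]>.155)&(P[:,2]<.172)]
            if n=="reader":P=P[P[:,2]>.015]
            (a,b),(w,h),g=cv2.minAreaRect((P[:,:2]*1000).astype(np.float32));U=np.linalg.eigh(np.cov(P[:,:2].T))[1][:,1]
            print("rect",round(a),round(b),round(w),round(h),"axis deg",np.degrees(np.arctan2(U[1],U[0])).round(1),"z",np.percentile(P[:,2],[10,50,90]).round(3))
E
```

```text
top
clamp_red p 0.67 [348.0, 206.1, 372.6, 226.5]  150 mean [ 464.9 -361.3   72.7] rect 465.4 -363.2 size 35 68 pca yaw deg 4.9
filter_red none
clamp_yellow p 0.89 [259.4, 205.5, 285.8, 224.2]  139 mean [465.1 -94.9  72.3] rect 466.2 -94.4 size 35 66 pca yaw deg -1.2
filter_yellow p 0.68 [156.7, 216.3, 186.3, 222.4]  few 6
clamp_green p 0.91 [315.6, 208.2, 341.1, 227.7]  115 mean [ 452.2 -265.7   73.7] rect 452.9 -266.5 size 33 65 pca yaw deg 9.1
filter_green p 0.47 [262.8, 206.3, 285.4, 226.3]  few 0
clamp_blue p 0.75 [287.5, 212.8, 311.5, 232.3]  154 mean [ 443.2 -169.9   72.5] rect 443.9 -170.7 size 66 35 pca yaw deg 1.7
filter_blue p 0.71 [97.7, 214.3, 131.3, 221.2]  35 mean [466.5 379.5 211. ] rect 467.2 384.1 size 59 7 pca yaw deg -6.7
scene
clamp_red p 0.79 [192.1, 122.6, 217.7, 151.0]  100 mean [ 466.7 -359.2   67.9] rect 466.5 -359.4 size 30 70 pca yaw deg 0.7
filter_red p 0.71 [366.9, 329.9, 403.4, 370.1]  few 0
clamp_yellow p 0.69 [250.3, 166.6, 276.2, 201.0]  140 mean [467.4 -93.9  68.6] rect 469.1 -95.4 size 30 78 pca yaw deg -0.4
filter_yellow p 0.91 [345.6, 194.3, 376.
[... 871 characters left out ...]
[266. 258.  30.] rect 266 255 36 129 axis deg 107.6 z [0.026 0.03  0.035]
top mat 0.72 [223.7, 125.6, 261.2, 193.3] [660.  12.   4.] rect 657 2 130 222 axis deg 176.9 z [-0.001  0.004  0.008]
top rack 0.89 [94.2, 212.1, 224.8, 256.6] [397. 260. 163.] rect 433 262 360 100 axis deg 85.6 z [0.16  0.164 0.168]
top rack 0.61 [97.3, 213.1, 134.6, 220.3] [468. 366. 208.] rect 464 373 6 40 axis deg 96.1 z [0.163 0.165 0.169]
top rack 0.28 [224.3, 125.6, 260.9, 193.0] [659.  15.   4.]
  avg = a.mean(axis, **keepdims_kw)
  ret = um.true_divide(
<stdin>:11: RuntimeWarning: Degrees of freedom <= 0 for slice
  c *= np.true_divide(1, fact)
  c *= np.true_divide(1, fact)
Traceback (most recent call last):
IndexError: index -1 is out of bounds for axis 0 with size 0
```

>>> play_rows(plan=[[[0,0,-0.5],[0,0,-0.92],-1],[[0,0,-0.5],[0,0,-0.92],-1],[[0,0,-0.5],[0,0,-0.92],-1],[[0,0,-0.5],[0,0,-0.92],-1],[[0,0,-0.5],[0,0,-0.92],-1],[[0,0,-0.5],[0,0,-0.92],-1],[[0,0,-0.5],[0,0,-0.92],-1],[[0,0,-0.5],[0,0,-0.9],-1],[[1,0.5,0],[0,0,0],-1],[[1,0.5,0],[0,0,0],-1],[[1,0.5,0],[0,0,0],-1],[[1,0.5,0],[0,0,0],-1],[[1,0.5,0],[0,0,0],-1],[[1,0.5,0],[0,0,0],-1],[[1,0.5,0],[0,0,0],-1],[[1,0.5,0],[0,0,0],-1],[[1,0.5,0],[0,0,0],-1],[[1,0.5,0],[0,0,0],-1],[[1,0.5,0],[0,0,0],-1],[[1,0.5,0],[0,0,0],-1]])

```text
clock: 3.7
position: [0.4125, -0.2887, 0.3454]
tool_rot: [3.141, 0.0, 1.495]
force: [0.9, 0.1, -0.4]
grip_width: 0.0855
finger_force: 0.0
```

```bash
cat > go.py <<'E'
from h import *
def to(pos,yaw=None):
    """remaining rz units and shift units (after the turn) to a tool-down pose"""
    o=bot.observe();p=o["position"];R=Ro.from_euler("xyz",o["tool_rot"])
    yaw=o["tool_rot"][2] if yaw is None else np.radians(yaw)
    T=Ro.from_euler("xyz",[np.pi,0,yaw])
    print("t",round(o["clock"],2),"pos",p.round(4),"rpy",np.degrees(o["tool_rot"]).round(2),"w",round(o["grip_width"],4),"F",o["force"].round(1))
    print(" turn",((R.inv()*T).as_rotvec()/.15).round(2),"shift",(T.inv().apply(np.array(pos)-p)/.025).round(2))
E
python3 - <<'E'
from go import *
from m import *
to([.452,.134,.193],85.8)
for i in range(3):
  look(["top"])
E
```

```text
t 3.7 pos [ 0.4125 -0.2887  0.3454] rpy [1.7999e+02 1.0000e-02 8.5640e+01] w 0.0855 F [ 0.9  0.1 -0.4]
 turn [ 0.    0.   -0.02] shift [16.98  0.34  6.1 ]
top
clamp_red p 0.46 [347.2, 207.9, 356.8, 228.7]  45 mean [ 465.1 -341.4   74.3] rect 465.0 -340.8 size 34 22 pca yaw deg 89.3
filter_red p 0.44 [90.3, 210.0, 224.4, 254.8]  few 0
clamp_yellow p 0.54 [261.2, 208.7, 286.6, 222.8]  140 mean [465.3 -94.7  72.5] rect 466.2 -94.5 size 35 66 pca yaw deg -0.8
filter_yellow none
clamp_green p 0.89 [316.5, 210.3, 342.6, 227.9]  119 mean [ 452.1 -265.2   73.6] rect 452.9 -266.0 size 33 65 pca yaw deg 9.2
filter_green p 0.63 [190.4, 219.8, 212.0, 224.2]  16 mean [451.6 148.  211.8] rect 451.0 130.4 size 57 6 pca yaw deg -7.6
clamp_blue p 0.56 [288.3, 212.6, 311.5, 229.9]  152 mean [ 443.3 -170.3   72.4] rect 443.9 -171.4 size 69 35 pca yaw deg -1.8
filter_blue none
top
clamp_red p 0.49 [349.2, 206.6, 357.7, 224.1]  45 mean [ 465.2 -342.3   73.8] rect 465.2 -341.7 size 24 35 pca yaw deg 87.4
filter_red p 0.46 [185.1, 218.9, 211.8, 223.1]  few 0
clamp_yellow p 0.84 [259.6, 206.3, 285.7, 222.3]
[... 913 characters left out ...]
1, 225.8]  137 mean [465.2 -94.5  72.6] rect 466.2 -95.3 size 34 64 pca yaw deg -2.1
filter_yellow p 0.69 [155.3, 213.0, 183.8, 222.8]  38 mean [456.8 210.6 210.7] rect 456.9 215.4 size 56 6 pca yaw deg -3.5
clamp_green p 0.74 [315.7, 210.6, 342.4, 229.1]  120 mean [ 452.  -265.    73.5] rect 453.1 -266.4 size 33 65 pca yaw deg 9.1
filter_green p 0.54 [188.6, 215.7, 211.8, 224.2]  68 mean [450.7 128.6 210.8] rect 450.7 129.8 size 59 9 pca yaw deg -5.0
clamp_blue p 0.82 [287.3, 215.5, 311.4, 230.2]  150 mean [ 443.3 -170.2   72.2] rect 443.9 -171.5 size 68 35 pca yaw deg 0.4
filter_blue p 0.71 [97.1, 216.8, 135.7, 223.1]  69 mean [468.1 380.9 210.9] rect 467.7 383.3 size 59 9 pca yaw deg -5.1
```

>>> play_rows(plan=[[[1,0,0],[0,0,0],-1],[[1,0,0],[0,0,0],-1],[[1,0,0],[0,0,0],-1],[[1,0,0],[0,0,0],-1],[[1,0,0],[0,0,0],-1],[[1,0,0],[0,0,0],-1],[[1,0,0],[0,0,0],-1],[[1,0,0],[0,0,0],-1],[[1,0,0],[0,0,0],-1],[[1,0,0],[0,0,0],-1],[[1,0,0],[0,0,0],-1],[[1,0,0],[0,0,0],-1],[[1,0,0],[0,0,0],-1],[[1,0.1,0],[0,0,0],-1],[[1,0.1,0],[0,0,0],-1],[[1,0.1,0],[0,0,0],-1],[[0.9,0,0],[0,0,0],-1],[[0,0,1],[0,0,0],-1],[[0,0,1],[0,0,0],-1],[[0,0,0.5],[0,0,0],-1]])

```text
clock: 7.55
position: [0.4514, 0.1312, 0.2819]
tool_rot: [-3.141, 0.0, 1.495]
force: [-0.4, 0.4, 0.7]
grip_width: 0.086
finger_force: 0.0
```

Run:
```python
from go import *
to([.4515,.132,.193],86)
C={"yellow":(466,-95),"green":(453,-266),"blue":(444,-171)}
from scipy.optimize import least_squares
acc={k:[] for k in C}
for i in range(4):
    f=grab_frame("top");W=cloud(f)
    for k,c in C.items():
        P=W.reshape(-1,3)*1000;I=f["pixels"].reshape(-1,3).astype(int)
        s=(abs(P[:,0]-c[0])<40)&(abs(P[:,1]-c[1])<45)&(P[:,2]>64)&(P[:,2]<84)&(I.max(1)-I.min(1)>70)
        acc[k].append(P[s])
for k,c in C.items():
    P=np.concatenate(acc[k])[:,:2]
    def res(q):
        d=P-q[:2];ca,sa=np.cos(q[2]),np.sin(q[2])
        x=d[:,0]*ca+d[:,1]*sa
        return abs(x)-q[3]
    for y0 in(-.1,.1,.2):
        r=least_squares(res,[*c,y0,12],loss="soft_l1",f_scale=3)
        print(k,len(P),r.x[:2].round(1),"yaw",np.degrees(r.x[2]).round(1),"off",r.x[3].round(1),round(r.cost))
```

```text
t 7.55 pos [0.4514 0.1312 0.2819] rpy [-1.7994e+02  2.0000e-02  8.5650e+01] w 0.086 F [-0.4  0.4  0.7]
 turn [-0.01  0.   -0.04] shift [0.03 0.   3.55]
yellow 263 [466.6 -96.7] yaw 2.9 off 11.6 792
yellow 263 [466.3 -91.3] yaw 2.9 off 11.6 792
yellow 263 [465.4 -74.1] yaw 2.9 off 11.6 792
green 0 [ 453. -266.] yaw -5.7 off 12.0 0
green 0 [ 453. -266.] yaw 5.7 off 12.0 0
green 0 [ 453. -266.] yaw 11.5 off 12.0 0
blue 359 [ 444.3 -200.4] yaw 1.3 off 11.7 589
blue 359 [ 442.2 -111.5] yaw 1.3 off 11.7 589
blue 359 [ 443.6 -172.5] yaw 1.3 off 11.7 589
```

>>> play_rows(plan=[[[0,0,1],[0,0,0],-1],[[0,0,1],[0,0,0],-1],[[0,0,1],[0,0,0],-1],[[0,0,0.5],[0,0,0],-1],[[0,0,0],[0,0,0],1],[[0,0,0],[0,0,0],1],[[0,0,0],[0,0,0],1],[[0,0,0],[0,0,0],1],[[0,0,0],[0,0,0],1]], newtons=50)

```text
clock: 8.88
position: [0.4517, 0.1313, 0.1957]
tool_rot: [3.141, 0.0, 1.495]
force: [-2.0, -1.4, 8.2]
grip_width: 0.0092
finger_force: 49.9
```

```bash
cat > cl.py <<'E'
from h import *
from scipy.optimize import minimize
C={"yellow":(466,-95),"green":(453,-266),"blue":(444,-171)}
def clampfit(names,n=3):
  for cam in("top","scene"):
    F=[grab_frame(cam) for _ in range(n)];f=F[0]
    I=np.mean([g["pixels"].astype(float) for g in F],0)
    K,R,t=f["camera_matrix"],f["R"],f["t"]
    for k in names:
        ch={"yellow":I[...,:2].min(-1)-I[...,2],"green":I[...,1]-(I[...,0]+I[...,2])/2,"blue":I[...,2]-(I[...,0]+I[...,1])/2}[k]
        ch=cv2.GaussianBlur(np.clip(ch,0,None),(0,0),.7)
        # score: colour on the two lip strips (z~74) minus colour in the slot and just outside the ends
        gx,gy=np.meshgrid(np.arange(-28,28.1,1.5),np.arange(-48,48.1,2));gx,gy=gx.ravel(),gy.ravel()
        ins=(abs(gy)<35)&(abs(gx)>8)&(abs(gx)<17.5)
        w=np.where(ins,1,-1.0);w[(abs(gx)<19)&~ins]*=1; w-=0
        w=w/np.where(w>0,(w>0).sum(),(w<0).sum())
        def sc(q):
            c,s=np.cos(q[2]*.01),np.sin(q[2]*.01)
            X=np.stack([q[0]+gx*c-gy*s,q[1]+gx*s+gy*c,0*gx+74],1)/1000
            c3=(X@R.T+t)@K.T;uv=c3[:,:2]/c3[:,2:]
            v=cv2.remap(ch.astype(np.float32),uv[:,:1].astype(np.float32),uv[:,1:].astype(np.float32),cv2.INTER_LINEAR)[:,0]
            return -(v*w).sum()
        best=min((minimize(sc,[*C[k],a],method="Nelder-Mead",options=dict(initial_simplex=np.array([*C[k],a])+np.array([[0,0,0],[4,0,0],[0,4,0],[0,0,8]]))) for a in(-8,0,8,16)),key=lambda r:r.fun)
        print(cam,k,best.x[:2].round(1),"yaw",np.degrees(best.x[2]*.01).round(1),round(best.fun,1))
E
python3 -c "
from cl import *
clampfit(C)"
```

```text
top yellow [465.8 -95.5] yaw 4.0 -40.0
top green [ 452.5 -267.4] yaw 10.7 -28.1
top blue [ 443.1 -171.8] yaw 0.6 -52.0
scene yellow [470.4 -91.8] yaw 2.7 -44.4
scene green [ 457.7 -262.2] yaw 10.1 -26.7
scene blue [ 448.6 -167.3] yaw 0.0 -47.3
```

>>> play_rows(plan=[[[0,0,-0.3],[0,0,0],1],[[0,0,-0.3],[0,0,0],1],[[0,0,0],[0,0,0],1],[[0,0.5,0],[0,0,0],1],[[0,0.5,0],[0,0,0],1],[[0,0.5,0],[0,0,0],1],[[0,0.5,0],[0,0,0],1],[[0,0.5,0],[0,0,0],1],[[0,0,-0.8],[0,0,0],1],[[0,0,-0.8],[0,0,0],1],[[0,0,-0.8],[0,0,0],1],[[0,0,-0.8],[0,0,0],1],[[0,0,-0.8],[0,0,0],1],[[0,0,0],[0,0,0],1]])

```text
clock: 10.92
position: [0.5148, 0.1267, 0.3113]
tool_rot: [3.14, -0.001, 1.495]
force: [0.9, 1.0, -2.4]
grip_width: 0.009
finger_force: 48.9
```

Run:
```python
from go import *
to([.4545,-.2655,.30],90+10.4)
f=grab_frame("scene");save(f,"s1.png",(230,60,486,252),3)
o=bot.observe()["position"];print(o)
for c in("top","scene"):
    f=grab_frame(c);W=cloud(f);I=f["pixels"].astype(int)
    m=(I[...,1]-(I[...,0]+I[...,2])/2>25)&(abs(W[...,0]-o[0])<.05)&(abs(W[...,1]-o[1])<.06)&(W[...,2]>.12)
    P=W[m]*1000;z=P[:,2].max();print(c,len(P),P.mean(0).round(1),"zmax",np.percentile(P[:,2],[50,98]).round(1),"y range",P[:,1].min().round(1),P[:,1].max().round(1),"x",P[:,0].min().round(1),P[:,0].max().round(1))
```

```text
t 10.93 pos [0.5148 0.1267 0.3113] rpy [ 1.7989e+02 -4.0000e-02  8.5640e+01] w 0.009 F [ 0.9  1.  -2.4]
 turn [ 0.01 -0.   -1.72] shift [-15.    -5.21   0.45]
[0.51440118 0.12647104 0.31026348]Traceback (most recent call last):
  File "<stdin>", line 8, in <module>
    return umr_maximum(a, axis, None, out, keepdims, initial, where)
ValueError: zero-size array to reduction operation maximum which has no identity
```

View pics/s1.png

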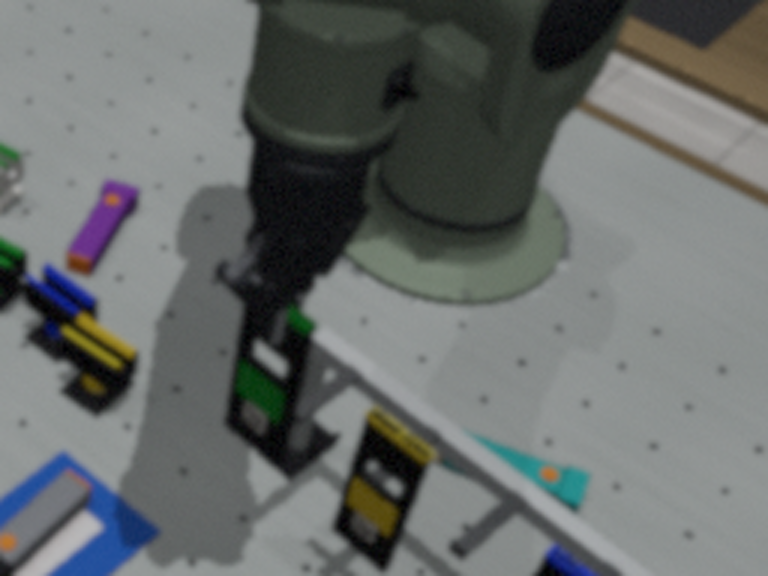

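>>> play_rows(plan=[[[0,0,0],[0,0,-0.86],1],[[0,0,0],[0,0,-0.86],1],[[-1,-0.35,0],[0,0,0],1],[[-1,-0.35,0],[0,0,0],1],[[-1,-0.35,0],[0,0,0],1],[[-1,-0.35,0],[0,0,0],1],[[-1,-0.35,0],[0,0,0],1],[[-1,-0.35,0],[0,0,0],1],[[-1,-0.35,0],[0,0,0],1],[[-1,-0.35,0],[0,0,0],1],[[-1,-0.35,0],[0,0,0],1],[[-1,-0.35,0],[0,0,0],1],[[-1,-0.35,0],[0,0,0],1],[[-1,-0.35,0],[0,0,0],1],[[-1,-0.35,0],[0,0,0],1],[[-1,-0.35,0],[0,0,0],1],[[-1,-0.3,0],[0,0,0],1],[[0,0,1],[0,0,0],1],[[0,0,1],[0,0,0],1],[[0,0,0],[0,0,0],1]])

```text
clock: 13.52
position: [0.4531, -0.2655, 0.2584]
tool_rot: [-3.139, -0.003, 1.753]
force: [0.1, 0.1, -0.1]
grip_width: 0.0092
finger_force: 48.9
```

Run:
```python
from go import *
to([.4545,-.2655,.196],90+10.4)
f=grab_frame("scene");save(f,"s2.png",(150,70,310,190),4.5)
```

```text
t 13.53 pos [ 0.4531 -0.2655  0.2584] rpy [-1.7984e+02 -1.5000e-01  1.0044e+02] w 0.0092 F [ 0.1  0.1 -0.1]
 turn [-0.02 -0.02  0.  ] shift [-0.01  0.06  2.49]
```

View pics/s2.png

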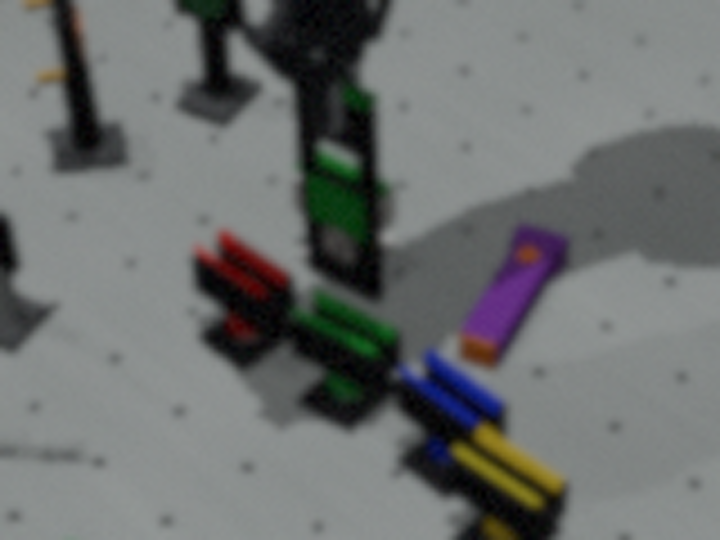

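The crop shows the green holder above its clamp, with its bottom front edge running from (310,262) to (378,297). I'll use that edge to calibrate the camera against the robot.

Run:
```python
from go import *
f=grab_frame("scene");K,R,t=f["camera_matrix"],f["R"],f["t"]
C=-R.T@t
for z,p in((.1097,[(310,262),(378,297)]),(.076,[(297,310),(380,360)])):
    for q in p:
        uv=np.array([q[0]/4.5+150-.4,q[1]/4.5+70-.4,1]);d=R.T@np.linalg.inv(K)@uv
        X=C+d*(z-C[2])/d[2];print(z,(X*1000).round(1))
# model: front lower edge of held holder
o=bot.observe();yaw=o["tool_rot"][2]-np.pi/2
for y in(-.03,.03): print((o["position"][:2]*1000+1000*np.array([.005*np.cos(yaw)-y*np.sin(yaw),.005*np.sin(yaw)+y*np.cos(yaw)])).round(1))
```

```text
0.1097 [ 458.8 -294.3  109.7]
0.1097 [ 448.8 -236.9  109.7]
0.076 [ 474.  -293.3   76. ]
0.076 [ 465.6 -218.    76. ]
[ 464.6 -294.3]
[ 453.7 -235.3]
```

>>> play_rows(plan=[[[0,0.06,0.4],[0,0,0],1],[[0,0,0.4],[0,0,0],1],[[0,0,0.4],[0,0,0],1],[[0,0,0.2],[0,0,0],1],[[0,0,0.2],[0,0,0],1],[[0,0,0.2],[0,0,0],1],[[0,0,0],[0,0,0],1]])

```text
clock: 14.5
position: [0.4552, -0.2658, 0.2152]
tool_rot: [-3.141, 0.0, 1.753]
force: [-1.8, -1.5, -0.6]
grip_width: 0.0093
finger_force: 50.1
```

>>> play_rows(plan=[[[0,0,0.2],[0,0,0],1],[[0,0,0.2],[0,0,0],1],[[0,0,0.2],[0,0,0],1],[[0,0,0.06],[0,0,0],1],[[0,0,0],[0,0,0],1]])

```text
clock: 15.12
position: [0.4555, -0.2654, 0.1989]
tool_rot: [-3.141, -0.0, 1.753]
force: [-3.8, 0.5, 5.4]
grip_width: 0.0096
finger_force: 51.2
```

>>> play_rows(plan=[[[0,0,0.04],[0,0,0],1],[[0,0,0],[0,0,0],-1],[[0,0,0],[0,0,0],-1],[[0,0,0],[0,0,0],-1],[[0,0,-0.6],[0,0,0],-1],[[0,0,-1],[0,0,0],-1],[[0,0,-1],[0,0,0],-1],[[0,0,-1],[0,0,0],-1],[[0,0,-1],[0,0,0],-1],[[0,0,-1],[0,0,0],-1],[[0,0,-0.4],[0,0,0.84],-1],[[0,0,0],[0,0,0.84],-1],[[1,-0.05,0],[0,0,0],-1],[[1,-0.05,0],[0,0,0],-1],[[1,-0.05,0],[0,0,0],-1],[[1,-0.05,0],[0,0,0],-1],[[1,-0.05,0],[0,0,0],-1],[[1,-0.05,0],[0,0,0],-1],[[1,-0.05,0],[0,0,0],-1],[[1,-0.05,0],[0,0,0],-1]])

```text
clock: 17.62
position: [0.4595, -0.0643, 0.3488]
tool_rot: [3.141, 0.0, 1.501]
force: [0.2, -0.1, -0.2]
grip_width: 0.0853
finger_force: 0.0
```

>>> play_rows(plan=[[[1,-0.05,0],[0,0,0],-1],[[1,-0.05,0],[0,0,0],-1],[[1,-0.05,0],[0,0,0],-1],[[1,-0.05,0],[0,0,0],-1],[[1,-0.05,0],[0,0,0],-1],[[1,-0.05,0],[0,0,0],-1],[[1,-0.05,0],[0,0,0],-1],[[1,-0.05,0],[0,0,0],-1],[[1,-0.05,0],[0,0,0],-1],[[1,-0.05,0],[0,0,0],-1],[[1,-0.05,0],[0,0,0],-1],[[1,-0.05,0],[0,0,0],-1],[[1,-0.05,0],[0,0,0],-1],[[1,-0.05,0],[0,0,0],-1],[[1,-0.05,0],[0,0,0],-1],[[1,-0.05,0],[0,0,0],-1],[[1,-0.05,0],[0,0,0],-1],[[1,-0.05,0],[0,0,0],-1],[[0,0,0.5],[0,0,0],-1],[[0,0,0],[0,0,0],-1]])

```text
clock: 20.12
position: [0.4684, 0.3843, 0.3348]
tool_rot: [-3.141, 0.001, 1.501]
force: [0.3, 0.2, -0.4]
grip_width: 0.0858
finger_force: 0.0
```

Run:
```python
from go import *
to([.4685,.385,.195],86)
f=grab_frame("scene");save(f,"s3.png",(130,70,330,220),4)
f=grab_frame("top");save(f,"t3.png",(60,100,400,300),2.3)
W=cloud(f);I=f["pixels"].astype(int)
m=(I[...,1]-(I[...,0]+I[...,2])/2>20)&(abs(W[...,0]-.4545)<.04)&(abs(W[...,1]+.2655)<.045)
for a,b in((.19,.23),(.06,.09)):
  P=W[m&(W[...,2]>a)&(W[...,2]<b)]*1000
  if len(P): print(len(P),P.mean(0).round(1),cv2.minAreaRect(P[:,:2].astype(np.float32)))
```

```text
t 20.12 pos [0.4684 0.3843 0.3348] rpy [-1.7995e+02  7.0000e-02  8.5980e+01] w 0.0858 F [ 0.3  0.2 -0.4]
 turn [-0.01  0.01 -0.  ] shift [0.03 0.   5.59]
79 [ 452.8 -262.4  213.8] ((453.5445556640625, -266.26824951171875), (10.50994873046875, 60.85015106201172), 10.023608207702637)
133 [ 452.4 -265.7   73.7] ((453.7272644042969, -268.3844299316406), (33.3110237121582, 69.24749755859375), 12.25989818572998)
```

View pics/s3.png

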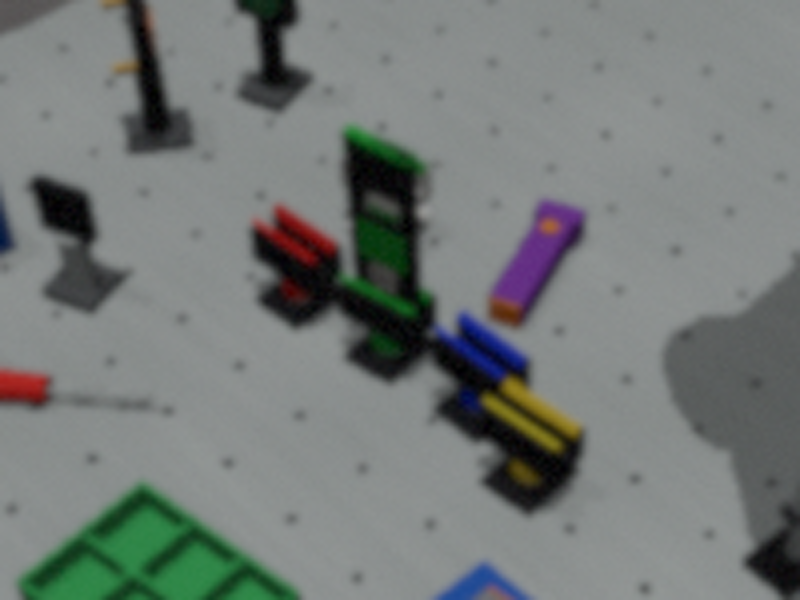

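The green holder stands fully in its clamp, with its top at z≈214 mm. Next I pick up the blue one.

>>> play_rows(plan=[[[0,0,1],[0,0,0],-1],[[0,0,1],[0,0,0],-1],[[0,0,1],[0,0,0],-1],[[0,0,1],[0,0,0],-1],[[0,0,1],[0,0,0],-1],[[0,0,0.56],[0,0,0],-1],[[0,0,0],[0,0,0],1],[[0,0,0],[0,0,0],1],[[0,0,0],[0,0,0],1],[[0,0,0],[0,0,0],1],[[0,0,0],[0,0,0],1]])

```text
clock: 21.6
position: [0.4685, 0.3853, 0.1968]
tool_rot: [3.141, -0.0, 1.501]
force: [-2.4, -1.9, 6.8]
grip_width: 0.0089
finger_force: 49.6
```

>>> play_rows(plan=[[[0,0,-0.3],[0,0,0],1],[[0,0,-0.3],[0,0,0],1],[[0,0,0],[0,0,0],1],[[0,0.5,0],[0,0,0],1],[[0,0.5,0],[0,0,0],1],[[0,0.5,0],[0,0,0],1],[[0,0.5,0],[0,0,0],1],[[0,0.5,0],[0,0,0],1],[[0,0,-0.8],[0,0,0],1],[[0,0,-0.8],[0,0,0],1],[[0,0,-0.8],[0,0,0],1],[[0,0,-0.8],[0,0,0],1],[[0,0,-0.8],[0,0,0],1],[[0,0,0],[0,0,0],1]])

```text
clock: 23.35
position: [0.5312, 0.3812, 0.3132]
tool_rot: [3.14, -0.002, 1.501]
force: [-0.9, -0.2, -1.8]
grip_width: 0.0088
finger_force: 49.0
```

Run:
```python
from go import *
to([.4448,-.1705,.26],90.5)
```

```text
t 23.35 pos [0.5312 0.3812 0.3132] rpy [ 1.799e+02 -9.000e-02  8.598e+01] w 0.0088 F [-0.9 -0.2 -1.8]
 turn [ 0.01 -0.01 -0.53] shift [-22.04  -3.65   2.13]
```

>>> play_rows(plan=[[[-1,0,0],[0,0,-0.53],1],[[-1,0,0],[0,0,0],1],[[-1,0,0],[0,0,0],1],[[-1,0,0],[0,0,0],1],[[-1,0,0],[0,0,0],1],[[-1,0,0],[0,0,0],1],[[-1,0,0],[0,0,0],1],[[-1,0,0],[0,0,0],1],[[-1,0,0],[0,0,0],1],[[-1,0,0],[0,0,0],1],[[-1,0,0],[0,0,0],1],[[-1,0,0],[0,0,0],1],[[-1,-0.36,0],[0,0,0],1],[[-1,-0.36,0],[0,0,0],1],[[-1,-0.36,0],[0,0,0],1],[[-1,-0.36,0],[0,0,0],1],[[-1,-0.36,0],[0,0,0],1],[[-1,-0.36,0],[0,0,0],1],[[-1,-0.36,0],[0,0,0],1],[[-1,-0.36,0],[0,0,0],1]])

```text
clock: 25.85
position: [0.461, -0.1206, 0.3109]
tool_rot: [-3.141, -0.0, 1.58]
force: [1.0, -0.7, -1.1]
grip_width: 0.0094
finger_force: 48.9
```

Run:
```python
from go import *
to([.4448,-.1705,.26],90.5)
from cl import *
clampfit(["yellow","blue"],2)
```

```text
t 25.85 pos [ 0.461  -0.1206  0.3109] rpy [-1.7995e+02 -1.0000e-02  9.0540e+01] w 0.0094 F [ 1.  -0.7 -1.1]
 turn [-0.01 -0.    0.  ] shift [-1.99 -0.67  2.03]
top yellow [465.5 -89. ] yaw 4.4 -14.1
top blue [ 446.7 -175. ] yaw -1.5 -0.0
scene yellow [470.1 -90.4] yaw 2.2 -41.3
scene blue [ 448.6 -166.3] yaw 0.0 -34.9
```

>>> play_rows(plan=[[[-1,-0.33,0],[0,0,0],1],[[-1,-0.33,0],[0,0,0],1],[[0,0,1],[0,0,0],1],[[0,0,1],[0,0,0],1],[[0,0,0.6],[0,0,0],1],[[0,0,0.3],[0,0,0],1],[[0,0,0.3],[0,0,0],1],[[0,0,0.3],[0,0,0],1],[[0,0,0.2],[0,0,0],1],[[0,0,0],[0,0,0],1]])

```text
clock: 27.3
position: [0.4456, -0.1699, 0.2186]
tool_rot: [-3.141, -0.0, 1.58]
force: [-0.2, 0.5, -1.4]
grip_width: 0.0089
finger_force: 48.8
```

>>> play_rows(plan=[[[0,0,0.2],[0,0,0],1],[[0,0,0.2],[0,0,0],1],[[0,0,0.2],[0,0,0],1],[[0,0,0.1],[0,0,0],1],[[0,0,0.06],[0,0,0],1],[[0,0,0],[0,0,0],1]])

```text
clock: 28.05
position: [0.4457, -0.1699, 0.1999]
tool_rot: [-3.142, 0.0, 1.58]
force: [-2.8, -0.2, 2.2]
grip_width: 0.009
finger_force: 50.5
```

>>> play_rows(plan=[[[0,0,0.04],[0,0,0],1],[[0,0,0],[0,0,0],-1],[[0,0,0],[0,0,0],-1],[[0,0,0],[0,0,0],-1],[[0,0,-0.6],[0,0,0],-1],[[0,0,-1],[0,0,0],-1],[[0,0,-1],[0,0,0],-1],[[0,0,-1],[0,0,0],-1],[[0,0,-1],[0,0,0],-1],[[0,0,-1],[0,0,0],-1],[[0,0,0],[0,0,0.52],-1],[[1,-0.04,0],[0,0,0],-1],[[1,-0.04,0],[0,0,0],-1],[[1,-0.04,0],[0,0,0],-1],[[1,-0.04,0],[0,0,0],-1],[[1,-0.04,0],[0,0,0],-1],[[1,-0.04,0],[0,0,0],-1],[[1,-0.04,0],[0,0,0],-1],[[1,-0.04,0],[0,0,0],-1],[[1,-0.04,0],[0,0,0],-1]])

```text
clock: 30.55
position: [0.452, 0.0561, 0.3398]
tool_rot: [3.141, -0.0, 1.503]
force: [-0.4, -0.7, -0.2]
grip_width: 0.0855
finger_force: 0.0
```

>>> play_rows(plan=[[[1,-0.04,0],[0,0,0],-1],[[1,-0.04,0],[0,0,0],-1],[[1,-0.04,0],[0,0,0],-1],[[1,-0.04,0],[0,0,0],-1],[[1,-0.04,0],[0,0,0],-1],[[1,0,0],[0,0,0],-1],[[0.5,0,0],[0,0,0],-1],[[0,0,1],[0,0,0],-1],[[0,0,1],[0,0,0],-1],[[0,0,0],[0,0,0],-1]])

```text
clock: 31.8
position: [0.4578, 0.2168, 0.2882]
tool_rot: [-3.14, 0.001, 1.502]
force: [-0.4, -0.3, -0.2]
grip_width: 0.0856
finger_force: 0.0
```

Run:
```python
from go import *
from cl import *
to([.4585,.2175,.196],86)
clampfit(["yellow"],3)
f=grab_frame("top")
W=cloud(f);I=f["pixels"].astype(int)
for k,x,y,ch in(("green",.4545,-.2655,I[...,1]-(I[...,0]+I[...,2])/2),("blue",.4455,-.17,I[...,2]-(I[...,0]+I[...,1])/2)):
  P=W[(ch>20)&(abs(W[...,0]-x)<.04)&(abs(W[...,1]-y)<.045)&(W[...,2]>.19)]*1000
  print(k,len(P),np.median(P,0).round(1),cv2.minAreaRect(P[:,:2].astype(np.float32)))
```

```text
t 31.8 pos [0.4578 0.2168 0.2882] rpy [-1.7989e+02  6.0000e-02  8.6070e+01] w 0.0856 F [-0.4 -0.3 -0.2]
 turn [-0.01  0.01  0.01] shift [0.03 0.03 3.69]
top yellow [465.8 -95.5] yaw 3.9 -40.4
scene yellow [470.3 -91.6] yaw 2.4 -44.3
green 85 [ 454.5 -264.   214.4] ((454.757080078125, -265.9934387207031), (10.733221054077148, 61.31044387817383), 10.552321434020996)
blue 84 [ 445.2 -167.5  214.2] ((445.0757141113281, -169.52975463867188), (10.322047233581543, 58.348182678222656), 2.219478130340576)
```

>>> play_rows(plan=[[[0,0,1],[0,0,0],-1],[[0,0,1],[0,0,0],-1],[[0,0,1],[0,0,0],-1],[[0,0,0.7],[0,0,0],-1],[[0,0,0],[0,0,0],1],[[0,0,0],[0,0,0],1],[[0,0,0],[0,0,0],1],[[0,0,0],[0,0,0],1],[[0,0,0],[0,0,0],1]])

```text
clock: 33.28
position: [0.4583, 0.2176, 0.1968]
tool_rot: [3.141, 0.0, 1.502]
force: [-2.0, -1.3, 8.0]
grip_width: 0.0091
finger_force: 49.7
```

>>> play_rows(plan=[[[0,0,-0.3],[0,0,0],1],[[0,0,-0.3],[0,0,0],1],[[0,0,0],[0,0,0],1],[[0,0.5,0],[0,0,0],1],[[0,0.5,0],[0,0,0],1],[[0,0.5,0],[0,0,0],1],[[0,0.5,0],[0,0,0],1],[[0,0.5,0],[0,0,0],1],[[0,0,-0.8],[0,0,0],1],[[0,0,-0.8],[0,0,0],1],[[0,0,-0.8],[0,0,0],1],[[0,0,-0.8],[0,0,0],1],[[0,0,0],[0,0,0],1]])

```text
clock: 34.9
position: [0.5208, 0.2138, 0.2937]
tool_rot: [3.138, -0.001, 1.502]
force: [0.5, -0.4, -1.8]
grip_width: 0.0091
finger_force: 48.9
```

Run:
```python
from go import *
to([.4675,-.0945,.26],93.2)
```

```text
t 34.9 pos [0.5208 0.2138 0.2937] rpy [ 1.7982e+02 -6.0000e-02  8.6090e+01] w 0.0091 F [ 0.5 -0.4 -1.8]
 turn [ 0.02 -0.01 -0.83] shift [-12.2   -2.82   1.35]
```

>>> play_rows(plan=[[[0,0,0],[0,0,-0.83],1],[[-1,0,0],[0,0,0],1],[[-1,0,0],[0,0,0],1],[[-1,0,0],[0,0,0],1],[[-1,0,0],[0,0,0],1],[[-1,-0.35,0],[0,0,0],1],[[-1,-0.35,0],[0,0,0],1],[[-1,-0.35,0],[0,0,0],1],[[-1,-0.35,0],[0,0,0],1],[[-1,-0.35,0],[0,0,0],1],[[-1,-0.35,0],[0,0,0],1],[[-1,-0.35,0],[0,0,0],1],[[-1,-0.37,0],[0,0,0],1],[[-0.2,0,0.6],[0,0,0],1],[[0,0,0.75],[0,0,0],1],[[0,0,0.7],[0,0,0],1],[[0,0,0.4],[0,0,0],1],[[0,0,0.3],[0,0,0],1],[[0,0,0.3],[0,0,0],1],[[0,0,0],[0,0,0],1]])

```text
clock: 37.4
position: [0.4671, -0.0951, 0.2148]
tool_rot: [-3.141, -0.0, 1.627]
force: [0.9, 0.4, -0.8]
grip_width: 0.0092
finger_force: 48.8
```

>>> play_rows(plan=[[[0,0,0.2],[0,0,0],1],[[0,0,0.2],[0,0,0],1],[[0,0,0.15],[0,0,0],1],[[0,0,0.06],[0,0,0],1],[[0,0,0.03],[0,0,0],1],[[0,0,0],[0,0,0],1]])

```text
clock: 38.15
position: [0.4678, -0.0951, 0.1998]
tool_rot: [3.14, 0.001, 1.627]
force: [-2.7, -0.4, 14.4]
grip_width: 0.0095
finger_force: 51.3
```

>>> play_rows(plan=[[[0,0,0],[0,0,0],-1],[[0,0,0],[0,0,0],-1],[[0,0,0],[0,0,0],-1],[[0,0,-0.6],[0,0,0],-1],[[0,0,-1],[0,0,0],-1],[[0,0,-1],[0,0,0],-1],[[0,0,-1],[0,0,0],-1],[[0,0,-1],[0,0,-1],-1],[[0,0,0],[0,0,-1],-1],[[0,0,0],[0,0,-1],-1],[[0,0,0],[0,0,-1],-1],[[0,0,0],[0,0,-1],-1],[[0,0,0],[0,0,-1],-1],[[0,0,0],[0,0,-1],-1],[[0,0,0],[0,0,-1],-1],[[0,0,0],[0,0,-1],-1],[[0,0,0],[0,0,-1],-1],[[0,0,0],[0,0,-0.7],-1],[[0,0,0],[0,0,0],-1]])

```text
clock: 40.52
position: [0.4672, -0.0952, 0.3147]
tool_rot: [3.141, 0.0, -3.052]
force: [0.7, 0.4, -0.3]
grip_width: 0.0858
finger_force: 0.0
```

```bash
cat > rd.py <<'E'
from go import *
from m import *
def reader(cams=("top","scene")):
  for c in cams:
    for i in range(2):
      f=grab_frame(c);W=cloud(f)
      for r in regions_of("reader",c)[:3]:
        P=W[r["mask"]];P=P[~np.isnan(P).any(1)]
        if abs(np.median(P[:,0])-.66)>.15: continue
        P=P[(P[:,2]>.018)&(P[:,2]<.045)]*1000
        (a,b),(w,h),g=cv2.minAreaRect(P[:,:2].astype(np.float32));U=np.linalg.eigh(np.cov(P[:,:2].T))[1][:,1];U*=np.sign(U[0])
        print(c,round(r["p"],2),np.array(r["box"]).round(),"rect",round(a,1),round(b,1),round(w),round(h),round(g,1),"axis",np.degrees(np.arctan2(U[1],U[0])).round(1),"z",np.percentile(P[:,2],[10,50,90]).round(1))
E
python3 - <<'E'
from rd import *
reader()
to([.64,-.008,.1],185.3);print(bot.observe()["qpos"].round(2))
f=grab_frame("top")
W=cloud(f);I=f["pixels"].astype(int)
for k,x,y,ch in(("green",.4545,-.2655,I[...,1]-(I[...,0]+I[...,2])/2),("blue",.4455,-.17,I[...,2]-(I[...,0]+I[...,1])/2),("yellow",.4675,-.095,I[...,:2].min(-1)-I[...,2])):
  P=W[(ch>20)&(abs(W[...,0]-x)<.04)&(abs(W[...,1]-y)<.045)&(W[...,2]>.19)&(W[...,2]<.23)]*1000
  if len(P):print(k,len(P),np.median(P,0).round(1),cv2.minAreaRect(P[:,:2].astype(np.float32)))
save(f,"t4.png",(200,100,360,260),3.7)
f=grab_frame("scene");save(f,"s4.png",(160,80,360,270),4)
E
```

```text
top 0.71 [239. 143. 254. 186.] rect 638.1 -7.0 133 39 3.1 axis 4.8 z [28.9 32.9 37.2]
top 0.81 [238. 143. 253. 185.] rect 638.9 -6.9 133 40 2.8 axis 4.7 z [28.7 33.4 37.1]
scene 0.56 [220. 215. 257. 259.] rect 639.0 -3.7 134 41 3.6 axis 5.0 z [24.6 29.6 31.9]
scene 0.66 [217. 218. 262. 256.] rect 640.7 -7.1 133 42 6.6 axis 3.8 z [24.6 29.4 32. ]
scene 0.66 [193. 208. 283. 290.] rect 572.6 -10.8 1 25 5.5 axis -83.8 z [26.  26.  26.6]
t 40.92 pos [ 0.4673 -0.0951  0.3141] rpy [-179.99    0.   -174.87] w 0.0854 F [-0.4 -0.1  0.9]
 turn [-0.    0.   -0.02] shift [-7.2   2.83  8.57]
[ 1.06  0.47 -1.32  1.85  0.49  1.21  1.25]
green 55 [ 456.9 -275.6  214.5] ((456.46185302734375, -275.4360656738281), (10.3893461227417, 41.2164192199707), 11.223793983459473)
```

View pics/s4.png

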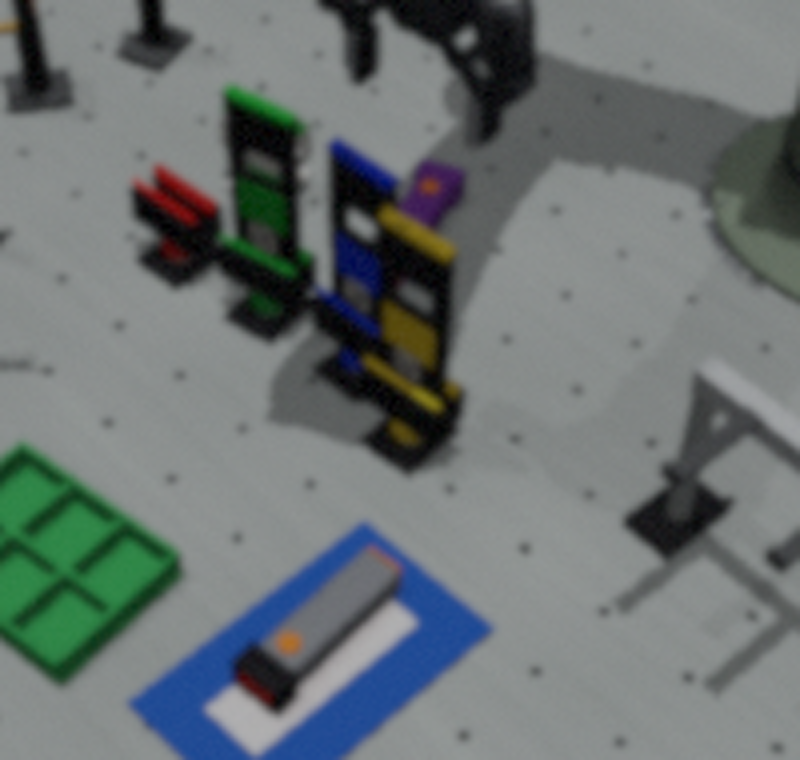

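All three holders stand in their clamps. The bar on the mat is grey with a black head at (265,670), an orange button at (290,640) and an orange cap at (385,560), so it is the reader. The purple one at (430,190) is a look-alike.

>>> play_rows(plan=[[[-0.9,0.37,0],[0,0,0],-1],[[-0.9,0.37,0],[0,0,0],-1],[[-0.9,0.37,0],[0,0,0],-1],[[-0.9,0.37,0],[0,0,0],-1],[[-0.9,0.37,0],[0,0,0],-1],[[-0.9,0.37,0],[0,0,0],-1],[[-0.9,0.37,0],[0,0,0],-1],[[-0.9,0.37,0],[0,0,0],-1],[[0,0,1],[0,0,0],-1],[[0,0,1],[0,0,0],-1],[[0,0,1],[0,0,0],-1],[[0,0,1],[0,0,0],-1],[[0,0,1],[0,0,0],-1],[[0,0,1],[0,0,0],-1],[[0,0,1],[0,0,0],-1],[[0,0,0],[0,0,0],-1]])

```text
clock: 43.02
position: [0.6391, -0.0054, 0.1371]
tool_rot: [3.141, -0.003, -3.051]
force: [-0.4, 1.0, 1.4]
grip_width: 0.0858
finger_force: 0.0
```

Run:
```python
from rd import *
to([.639,-.0065,.022],184.5);print(bot.observe()["qpos"].round(2))
f=grab_frame("scene");save(f,"s5.png",(0,0,512,384),1.55)
reader(["scene"])
```

```text
t 43.02 pos [ 0.6391 -0.0054  0.1371] rpy [ 1.7998e+02 -1.5000e-01 -1.7483e+02] w 0.0858 F [-0.4  1.   1.4]
 turn [ 0.   -0.02  0.08] shift [ 0.01 -0.04  4.61]
[ 0.52  0.88 -1.01  1.61  0.81  1.12  0.96]
scene 0.55 [220. 219. 261. 259.] rect 640.1 -7.2 132 43 7.1 axis 2.8 z [24.2 29.5 32.1]
scene 0.89 [216. 220. 261. 259.] rect 639.4 -4.5 134 41 3.6 axis 2.1 z [23.9 29.4 32. ]
```

View pics/s5.png

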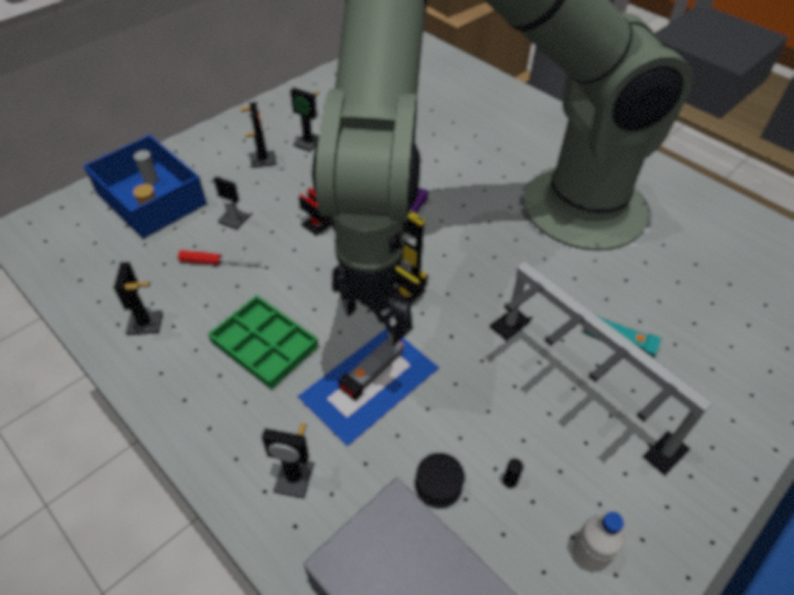

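>>> play_rows(plan=[[[0,0,1],[0,0,0.08],-1],[[0,0,1],[0,0,0],-1],[[0,0,1],[0,0,0],-1],[[0,0,1],[0,0,0],-1],[[0,-0.04,0.6],[0,0,0],-1],[[0,0,0],[0,0,0],-1]])

```text
clock: 44.02
position: [0.6394, -0.0062, 0.0229]
tool_rot: [3.141, -0.002, -3.063]
force: [-0.5, 0.3, 1.2]
grip_width: 0.0854
finger_force: 0.0
```

Run:
```python
from rd import *
to([.639,-.0065,.022],184.5)
p=bot.observe()["position"]
f=grab_frame("scene");W=cloud(f)
I=f["pixels"].astype(int)
# lowest arm points vs horizontal distance from the tool axis
m=(W[...,2]>.16)&(np.hypot(W[...,0]-p[0],W[...,1]-p[1])<.4)
v,u=np.where(m);P=W[m]
r=np.hypot(P[:,0]-p[0],P[:,1]-p[1])
for a in np.arange(0,.4,.04):
    s=(r>=a)&(r<a+.04)
    if s.sum()>5:
        i=np.argsort(P[s][:,2])[len(P[s])//50];print(round(a,2),s.sum(),"low pt",P[s][i].round(3),"px",u[s][i],v[s][i],I[v[s][i],u[s][i]])
```

```text
t 44.02 pos [ 0.6394 -0.0062  0.0229] rpy [ 1.7998e+02 -9.0000e-02 -1.7551e+02] w 0.0854 F [-0.5  0.3  1.2]
 turn [ 0.   -0.01 -0.  ] shift [ 0.02 -0.01  0.04]
0.0 1664 low pt [ 0.678 -0.003  0.166] px 228 212 [11 13 14]
0.04 4511 low pt [0.638 0.044 0.201] px 254 205 [74 78 78]
0.08 1165 low pt [ 0.613 -0.102  0.41 ] px 215 98 [77 82 75]
0.12 1129 low pt [ 0.584 -0.133  0.437] px 215 75 [85 91 85]
0.16 1323 low pt [ 0.472 -0.065  0.181] px 270 152 [2 6 5]
0.2 938 low pt [0.452 0.129 0.162] px 331 193 [70 72 71]
0.24 164 low pt [0.439 0.138 0.16 ] px 337 193 [67 68 68]
0.28 312 low pt [0.427 0.224 0.16 ] px 368 210 [64 67 70]
0.32 739 low pt [0.403 0.222 0.16 ] px 373 204 [67 68 72]
0.36 830 low pt [0.395 0.288 0.16 ] px 398 218 [159 161 163]
```

>>> play_rows(plan=[[[0,0,0],[0,0,0],1],[[0,0,0],[0,0,0],1],[[0,0,0],[0,0,0],1],[[0,0,0],[0,0,0],1],[[0,0,0],[0,0,0],1]], newtons=60)

```text
clock: 44.7
position: [0.6403, -0.0064, 0.0247]
tool_rot: [-3.141, 0.001, -3.064]
force: [-1.5, -1.2, 6.7]
grip_width: 0.0324
finger_force: 60.9
```

>>> play_rows(plan=[[[0,0,-0.5],[0,0,0],1],[[0,0,-1],[0,0,0],1],[[0,0,-1],[0,0,0],1],[[0,0,-1],[0,0,0],1],[[0,0,-1],[0,0,0],1],[[0,0,-1],[0,0,0],1],[[0,0,0],[0,0,0],1]])

```text
clock: 45.58
position: [0.6407, -0.0061, 0.1639]
tool_rot: [-3.141, 0.003, -3.064]
force: [0.1, -0.5, -2.2]
grip_width: 0.033
finger_force: 59.8
```

Run:
```python
from rd import *
to([.64,-.006,.16],3)
f=grab_frame("scene");save(f,"s6.png",(190,130,340,270),4)
for c in("top","scene"):
    f=grab_frame(c);W=cloud(f);I=f["pixels"].astype(int)
    # mat & white patch
    m=(W[...,2]<.02)&(I[...,2]-I[...,0]>50)&(abs(W[...,0]-.657)<.16)&(abs(W[...,1])<.13)
    if c=="top":
      h=cv2.morphologyEx(m.astype(np.uint8),cv2.MORPH_OPEN,np.ones((3,3)))>0
    else: h=m
    P=W[h]*1000;print(c,"mat",len(P),cv2.minAreaRect(P[:,:2].astype(np.float32)))
    w=(W[...,2]<.02)&(I.min(-1)>165)&(abs(W[...,0]-.657)<.1)&(abs(W[...,1])<.06)
    P=W[w]*1000
    if len(P)>9:print("patch",len(P),cv2.minAreaRect(P[:,:2].astype(np.float32)))
```

```text
t 45.58 pos [ 0.6407 -0.0061  0.1639] rpy [-1.7998e+02  1.6000e-01 -1.7554e+02] w 0.033 F [ 0.1 -0.5 -2.2]
 turn [ -0.03  -0.   -20.77] shift [-0.03 -0.01  0.15]
top mat 622 ((601.7215576171875, 5.141315460205078), (124.62157440185547, 111.40506744384766), 89.98433685302734)
scene mat 2292 ((656.6971435546875, 2.432098388671875), (133.9906463623047, 220.86965942382812), 89.76349639892578)
patch 277 ((657.5151977539062, 4.928520202636719), (44.25308609008789, 143.56787109375), 88.10973358154297)
```

View pics/s6.png

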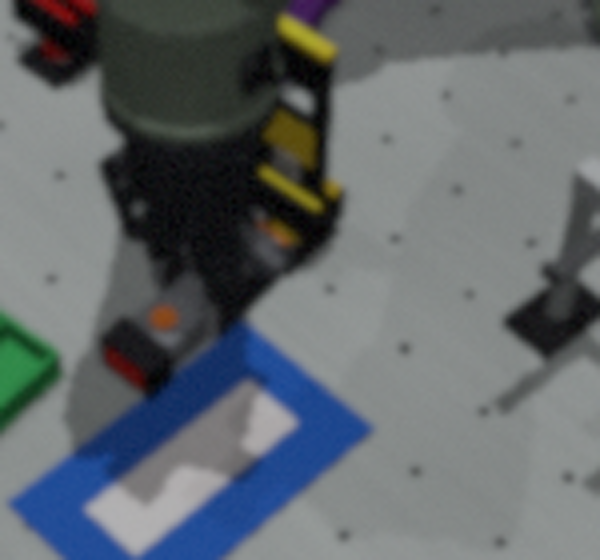

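>>> play_rows(plan=[[[0,0,0],[0,0,1],1],[[0,0,0],[0,0,1],1],[[0,0,0],[0,0,1],1],[[0,0,0],[0,0,1],1],[[0,0,0],[0,0,1],1],[[0,0,0],[0,0,1],1],[[0,0,0],[0,0,1],1],[[0,0,0],[0,0,1],1],[[0,0,0],[0,0,1],1],[[0,0,0],[0,0,1],1],[[0,0,0],[0,0,1],1],[[0,0,0],[0,0,1],1],[[0,0,0],[0,0,1],1],[[0,0,0],[0,0,1],1],[[0,0,0],[0,0,1],1],[[0,0,0],[0,0,1],1],[[0,0,0],[0,0,1],1],[[0,0,0],[0,0,1],1],[[0,0,0],[0,0,1],1],[[0,0,0],[0,0,1],1]])

```text
clock: 48.22
position: [0.6394, -0.0063, 0.1605]
tool_rot: [-3.141, 0.002, 0.215]
force: [0.2, 0.2, -2.0]
grip_width: 0.0325
finger_force: 59.8
```

```bash
cat > tops.py <<'E'
from h import *
def tops(cams=("top","scene")):
  for c in cams:
   F=[grab_frame(c) for _ in range(3)];W=np.median([cloud(f) for f in F],0);I=np.mean([f["pixels"].astype(float) for f in F],0)
   for k,x,y,ch in(("green",.4545,-.2655,I[...,1]-(I[...,0]+I[...,2])/2),("blue",.4455,-.17,I[...,2]-(I[...,0]+I[...,1])/2),("yellow",.4675,-.095,I[...,:2].min(-1)-I[...,2])):
    P=W[(ch>20)&(abs(W[...,0]-x)<.04)&(abs(W[...,1]-y)<.045)&(W[...,2]>.203)&(W[...,2]<.23)]*1000
    if len(P)>5:
        (a,b),s,g=cv2.minAreaRect(P[:,:2].astype(np.float32))
        print(c,k,len(P),"rect",round(a,1),round(b,1),np.round(s),round(g,1),"z",np.median(P[:,2]).round(1))
E
python3 - <<'E'
from go import *
from tops import *
tops()
to([.6075,-.0865,.0947],3.3);print(bot.observe()["qpos"].round(2))
E
```

```text
top green 83 rect 454.6 -266.2 [10. 61.] 10.0 z 214.3
top blue 45 rect 446.5 -182.9 [32.  8.] 88.7 z 214.7
scene yellow 60 rect 468.5 -84.0 [12. 44.] 2.5 z 210.2
t 48.52 pos [ 0.6397 -0.0063  0.1611] rpy [-1.7999e+02  4.0000e-02  1.2760e+01] w 0.0328 F [-1.   0.  -2.2]
 turn [-0.   0.   1.1] shift [-1.47  3.13  2.66]
[ 0.15  0.66 -0.35  1.62  0.27  0.91 -1.65]
```

>>> play_rows(plan=[[[0,-1,0],[0,0,0.55],1],[[0,-1,0],[0,0,0.55],1],[[0,-1,0],[0,0,0],1],[[0,-1,0],[0,0,0],1],[[0,-1,0],[0,0,0],1],[[0,-1,0],[0,0,0],1],[[0,0,0],[0,0,0],1]])

```text
clock: 49.4
position: [0.6251, 0.1451, 0.1614]
tool_rot: [-3.14, 0.0, 0.06]
force: [-0.2, -0.2, -1.4]
grip_width: 0.0325
finger_force: 60.0
```

Run:
```python
from go import *
from tops import *
tops()
f=grab_frame("scene");K,R,t=f["camera_matrix"],f["R"],f["t"];C=-R.T@t
print("mid heading",)
# white labels: bright pixels near expected projections, intersected with the face plane
I=f["pixels"].astype(float)
for k,x,y,yaw in(("yellow",.4675,-.0951,3.3),("blue",.4455,-.1697,1),("green",.4547,-.266,10.4)):
    n=np.array([np.cos(np.radians(yaw)),np.sin(np.radians(yaw)),0]);X=np.array([x,y,.088])+.005*n
    c=K@(R@X+t);u,v=c[:2]/c[2]
    q=I[int(v)-8:int(v)+9,int(u)-8:int(u)+9].min(-1);yy,xx=np.mgrid[int(v)-8:int(v)+9,int(u)-8:int(u)+9]
    w=np.clip(q-50,0,None)*(np.hypot(xx-u,yy-v)<7)
    uu,vv=(w*xx).sum()/w.sum(),(w*yy).sum()/w.sum()
    d=R.T@np.linalg.inv(K)@[uu,vv,1];L=C+d*((X-C)@n)/(d@n)
    print(k,"pred px",round(u,1),round(v,1),"seen",uu.round(1),vv.round(1),"label",(L*1000).round(1),"max",q.max())
to([.6075,-.0865,.0947],3.3)
save(f,"s7.png",(190,90,310,190),6)
```

```text
top green 84 rect 454.7 -265.9 [11. 60.] 10.6 z 214.7
top blue 80 rect 445.9 -170.3 [10. 57.] 2.2 z 214.6
top yellow 81 rect 468.1 -94.8 [11. 58.] 3.3 z 215.0
scene green 88 rect 455.0 -263.8 [12. 63.] 10.2 z 210.0
scene blue 88 rect 445.1 -167.6 [13. 62.] 1.9 z 210.3
scene yellow 33 rect 469.5 -110.2 [12. 22.] 5.6 z 210.4
mid heading
yellow pred px 261.3 169.7 seen 261.6 170.3 label [472.4 -93.6  86.7] max 67.0
blue pred px 248.7 152.5 seen 246.4 152.1 label [ 450.7 -179.3   83.1] max 136.0
green pred px 225.0 138.0 seen 223.3 138.7 label [ 460.9 -271.9   81.2] max 135.0
t 49.75 pos [0.6257 0.142  0.1615] rpy [179.99   0.     3.1 ] w 0.033 F [-0.3  0.  -1. ]
 turn [ 0.    0.   -0.02] shift [-1.25  9.08  2.67]
```

View pics/s7.png

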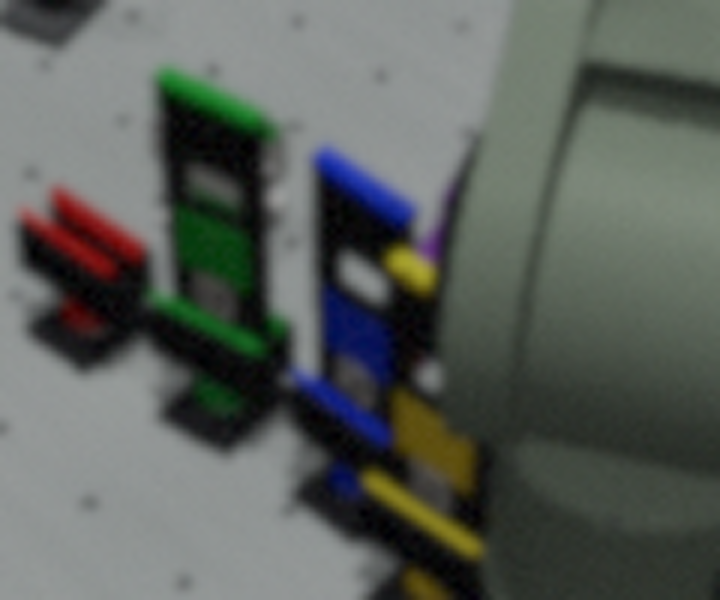

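>>> play_rows(plan=[[[-0.12,1,0],[0,0,0],1],[[-0.12,1,0],[0,0,0],1],[[-0.12,1,0],[0,0,0],1],[[-0.12,1,0],[0,0,0],1],[[-0.12,1,0],[0,0,0],1],[[-0.12,1,0],[0,0,0],1],[[-0.12,1,0],[0,0,0],1],[[-0.12,1,0.6],[0,0,0],1],[[-0.12,1,0.8],[0,0,0],1],[[-0.12,0,0.7],[0,0,0],1],[[0,0,0.5],[0,0,0],1],[[0,0,0],[0,0,0],1]])

```text
clock: 51.25
position: [0.6075, -0.0826, 0.0953]
tool_rot: [-3.141, 0.002, 0.056]
force: [-0.6, 0.1, -1.3]
grip_width: 0.0328
finger_force: 60.1
```

Run:
```python
from go import *
to([.6083,-.0864,.0947],3.3);print(bot.observe()["qpos"].round(2))
f=grab_frame("scene");save(f,"s8.png",(190,110,320,220),6)
```

```text
t 51.25 pos [ 0.6075 -0.0826  0.0953] rpy [-1.7996e+02  1.0000e-01  3.2100e+00] w 0.0328 F [-0.6  0.1 -1.3]
 turn [-0.01  0.01 -0.01] shift [0.02 0.15 0.02]
[ 0.23  0.7  -0.28  1.73  0.27  0.75 -1.7 ]
```

View pics/s8.png

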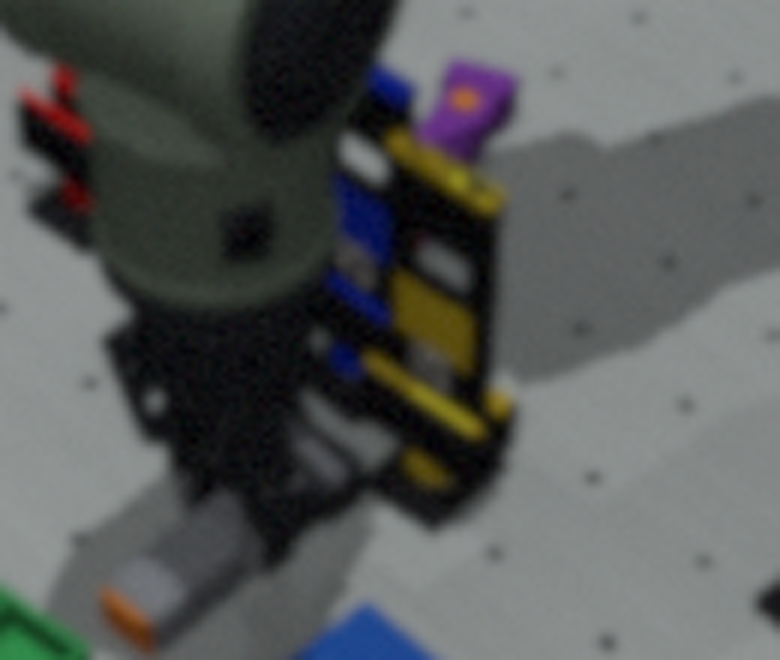

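>>> play_rows(plan=[[[0,0.15,0],[0,0,0],1],[[0,0,0],[0,0,0],1],[[0,0,0],[0,0,0],1],[[0,0,0],[0,0,0],1],[[0,0,0],[0,0,0],1],[[0,0,0],[0,0,0],1],[[0,0,0],[0,0,0],1],[[0,0,0],[0,0,0],1],[[0,0,0],[0,0,0],1],[[0,0,0],[0,0,0],1],[[0,0,0],[0,0,0],1],[[0,0,0],[0,0,0],1],[[0,0,0],[0,0,0],1],[[0,0,0],[0,0,0],1]])

```text
clock: 53.05
position: [0.6082, -0.0873, 0.0966]
tool_rot: [-3.142, 0.0, 0.055]
force: [-0.0, -0.2, -1.8]
grip_width: 0.0329
finger_force: 60.1
```

Run:
```python
from go import *
to([.6083,-.0864,.0947],3.3)
to([.5929,-.2399,.0947],10.4)
```

```text
t 53.05 pos [ 0.6082 -0.0873  0.0966] rpy [-180.      0.      3.14] w 0.0329 F [-0.  -0.2 -1.8]
 turn [-0.    0.   -0.02] shift [ 0.01 -0.03  0.07]
t 53.05 pos [ 0.6082 -0.0873  0.0966] rpy [-180.      0.      3.14] w 0.0329 F [-0.  -0.2 -1.8]
 turn [-0.    0.   -0.84] shift [-1.7   5.89  0.07]
```

>>> play_rows(plan=[[[1,0,0],[0,0,0],1],[[1,0,0],[0,0,-0.84],1],[[0,1,0],[0,0,0],1],[[0,1,0],[0,0,0],1],[[0,1,0],[0,0,0],1],[[0,1,0],[0,0,0],1],[[0,1,0],[0,0,0],1],[[0,0.8,0.07],[0,0,0],1],[[-1,0,0],[0,0,0],1],[[-1,0,0],[0,0,0],1],[[-1,0,0],[0,0,0],1],[[-0.7,0,0],[0,0,0],1],[[0,0,0],[0,0,0],1]])

```text
clock: 54.68
position: [0.5924, -0.2447, 0.0949]
tool_rot: [3.141, 0.001, 0.18]
force: [-0.1, 0.2, -2.2]
grip_width: 0.0331
finger_force: 60.2
```

Run:
```python
from go import *
from tops import *
to([.5929,-.2399,.0947],10.4);print(bot.observe()["qpos"].round(2))
```

```text
t 54.67 pos [ 0.5924 -0.2447  0.0949] rpy [1.7999e+02 3.0000e-02 1.0300e+01] w 0.0331 F [-0.1  0.2 -2.2]
 turn [ 0.    0.   -0.01] shift [ 0.05 -0.18  0.01]
[ 0.51  0.74 -0.32  1.65  0.3   0.8  -1.34]
```

>>> play_rows(plan=[[[0.03,-0.18,0],[0,0,0],1],[[0,0,0],[0,0,0],1],[[0,0,0],[0,0,0],1],[[0,0,0],[0,0,0],1],[[0,0,0],[0,0,0],1],[[0,0,0],[0,0,0],1],[[0,0,0],[0,0,0],1],[[0,0,0],[0,0,0],1],[[0,0,0],[0,0,0],1],[[0,0,0],[0,0,0],1],[[0,0,0],[0,0,0],1],[[0,0,0],[0,0,0],1],[[0,0,0],[0,0,0],1],[[0,0,0],[0,0,0],1]])

```text
clock: 56.42
position: [0.5931, -0.2393, 0.0948]
tool_rot: [-3.142, 0.0, 0.181]
force: [-1.0, -0.8, -1.7]
grip_width: 0.0333
finger_force: 60.2
```

Run:
```python
from go import *
to([.5929,-.2399,.0947],10.4)
to([.586,-.1658,.0947],1.5)
```

```text
t 56.42 pos [ 0.5931 -0.2393  0.0948] rpy [-180.      0.     10.36] w 0.0333 F [-1.  -0.8 -1.7]
 turn [-0.    0.   -0.01] shift [-0.01  0.02  0.  ]
t 56.42 pos [ 0.5931 -0.2393  0.0948] rpy [-180.      0.     10.36] w 0.0333 F [-1.  -0.8 -1.7]
 turn [-0.    0.    1.03] shift [-0.21 -2.94  0.  ]
```

>>> play_rows(plan=[[[0.5,0,0],[0,0,0.5],1],[[0,0,0],[0,0,0.53],1],[[0,-1,0],[0,0,0],1],[[0,-1,0],[0,0,0],1],[[0,-0.9,0],[0,0,0],1],[[-0.7,0,0],[0,0,0],1],[[0,0,0],[0,0,0],1],[[0,0,0],[0,0,0],1]])

```text
clock: 57.42
position: [0.5865, -0.1652, 0.095]
tool_rot: [3.141, -0.001, 0.026]
force: [0.4, -0.4, -2.6]
grip_width: 0.0329
finger_force: 60.2
```

Run:
```python
from go import *
to([.586,-.1658,.0947],1.5)
```

```text
t 57.42 pos [ 0.5865 -0.1652  0.095 ] rpy [ 1.7999e+02 -3.0000e-02  1.4900e+00] w 0.0329 F [ 0.4 -0.4 -2.6]
 turn [ 0. -0. -0.] shift [-0.02  0.02  0.01]
```

>>> play_rows(plan=[[[0,0,0],[0,0,0],1],[[0,0,0],[0,0,0],1],[[0,0,0],[0,0,0],1],[[0,0,0],[0,0,0],1],[[0,0,0],[0,0,0],1],[[0,0,0],[0,0,0],1],[[0,0,0],[0,0,0],1],[[0,0,0],[0,0,0],1],[[0,0,0],[0,0,0],1],[[0,0,0],[0,0,0],1],[[0,0,0],[0,0,0],1],[[0,0,0],[0,0,0],1],[[0,0,0],[0,0,0],1]])

```text
clock: 59.05
position: [0.586, -0.165, 0.0948]
tool_rot: [3.142, -0.0, 0.026]
force: [0.5, -0.7, -2.3]
grip_width: 0.0328
finger_force: 60.2
```

Run:
```python
from go import *
to([.657,.0025,.0255],-1.5)
for c in("top","scene"):
    f=grab_frame(c);W=cloud(f);I=f["pixels"].astype(int)
    m=((W[...,2]<.025)&(W[...,2]>-.02)&(I[...,2]-I[...,0]>50)&(abs(W[...,0]-.657)<.16)&(abs(W[...,1])<.13)).astype(np.uint8)
    n,l,s,_=cv2.connectedComponentsWithStats(m);k=1+s[1:,4].argmax()
    cnt=cv2.findContours((l==k).astype(np.uint8),cv2.RETR_EXTERNAL,cv2.CHAIN_APPROX_NONE)[0][0]
    # project contour onto z=3 mm
    K,R,t=f["camera_matrix"],f["R"],f["t"];C=-R.T@t
    d=np.c_[cnt[:,0],np.ones(len(cnt))]@np.linalg.inv(K).T@R;X=C+d*((.003-C[2])/d[:,2])[:,None]
    print(c,s[k,4],cv2.minAreaRect((X[:,:2]*1000).astype(np.float32)))
    w=((W[...,2]<.02)&(I.min(-1)>150)&(abs(W[...,0]-.657)<.1)&(abs(W[...,1]-.003)<.04))
    P=W[w]*1000
    if len(P)>9:print("patch",len(P),P.mean(0).round(1),cv2.minAreaRect(P[:,:2].astype(np.float32)))
```

```text
t 59.05 pos [ 0.586  -0.165   0.0948] rpy [180.   -0.    1.5] w 0.0328 F [ 0.5 -0.7 -2.3]
 turn [ 0.   -0.    0.35] shift [ 2.66 -6.77  2.77]
top 1847 ((655.006103515625, 2.0984268188476562), (129.01412963867188, 217.65359497070312), 89.04808807373047)
patch 560 [655.8   2.9   3.6] ((656.6403198242188, 2.1111831665039062), (43.18536376953125, 142.46763610839844), 89.02459716796875)
scene 2362 ((658.050048828125, 5.247035980224609), (129.02029418945312, 218.1460418701172), 89.96611785888672)
patch 814 [6.585e+02 3.600e+00 3.000e-01] ((655.9922485351562, 3.20501708984375), (148.21095275878906, 49.65624237060547), 0.058462414890527725)
```

>>> play_rows(plan=[[[1,0,0],[0,0,0.23],1],[[1,0,0],[0,0,0],1],[[0.75,0,0],[0,0,0],1],[[0,-1,0],[0,0,0],1],[[0,-1,0],[0,0,0],1],[[0,-1,0],[0,0,0],1],[[0,-1,0],[0,0,0],1],[[0,-1,0],[0,0,0],1],[[0,-1,0],[0,0,0],1],[[0,-0.75,0],[0,0,0],1],[[0,0,1],[0,0,0],1],[[0,0,1],[0,0,0],1],[[0,0,0],[0,0,0],1],[[0,0,0],[0,0,0],1]])

```text
clock: 60.9
position: [0.6565, 0.004, 0.0457]
tool_rot: [-3.142, -0.001, -0.008]
force: [0.4, -0.4, -1.3]
grip_width: 0.0328
finger_force: 60.1
```

Run:
```python
from go import *
to([.6565,.0032,.025],-.5)
```

```text
t 60.9 pos [0.6565 0.004  0.0457] rpy [-1.8e+02 -4.0e-02 -4.9e-01] w 0.0328 F [ 0.4 -0.4 -1.3]
 turn [-0.   -0.01  0.  ] shift [-0.    0.03  0.83]
```

>>> play_rows(plan=[[[0,0.03,0.3],[0,0,0],1],[[0,0,0.3],[0,0,0],1],[[0,0,0.15],[0,0,0],1],[[0,0,0.06],[0,0,0],1],[[0,0,0.03],[0,0,0],1],[[0,0,0],[0,0,0],1]])

```text
clock: 61.65
position: [0.6559, 0.0033, 0.0248]
tool_rot: [3.141, 0.0, -0.008]
force: [-9.3, -0.5, 15.2]
grip_width: 0.033
finger_force: 62.5
```

Contact is felt, so I let go and withdraw.

>>> play_rows(plan=[[[0,0,0],[0,0,0],-1],[[0,0,0],[0,0,0],-1],[[0,0,0],[0,0,0],-1],[[0,0,-0.5],[0,0,0],-1],[[0,0,-1],[0,0,0],-1],[[0,0,-1],[0,0,0],-1],[[0,0,-1],[0,0,0],-1],[[0,0,-1],[0,0,0],-1],[[0,0,-1],[0,0,0],-1],[[0,0,-1],[0,0,0],-1],[[0,0,-1],[0,0,0],-1],[[0,0,-1],[0,0,0],-1],[[0,-1,0],[0,0,0],-1],[[0,-1,0],[0,0,0],-1],[[0,-1,0],[0,0,0],-1],[[0,-1,0],[0,0,0],-1],[[0,-1,0],[0,0,0],-1],[[0,-1,0],[0,0,0],-1],[[0,0,0],[0,0,0],-1]])

```text
clock: 64.03
position: [0.6569, 0.1565, 0.2362]
tool_rot: [-3.141, 0.0, -0.005]
force: [0.7, 0.1, -0.1]
grip_width: 0.0856
finger_force: 0.0
```

Run:
```python
from rd import *
from tops import *
tops(["top"])
reader()
f=grab_frame("scene");save(f,"s9.png",(100,60,512,369),1.9)
```

```text
top green 83 rect 454.7 -266.0 [11. 61.] 10.5 z 214.7
top blue 80 rect 446.0 -170.3 [10. 57.] 2.2 z 214.8
top yellow 80 rect 468.1 -94.8 [11. 57.] 3.3 z 214.5
top 0.97 [234. 136. 247. 178.] rect 658.6 3.1 39 132 88.8 axis -0.5 z [29.4 33.6 37.9]
top 0.69 [236. 139. 248. 179.] rect 658.9 2.6 39 132 88.3 axis -0.7 z [28.6 33.2 37.3]
scene 0.94 [214. 223. 261. 264.] rect 660.5 9.1 134 40 1.2 axis -0.9 z [24.9 29.5 32. ]
scene 0.75 [214. 224. 261. 264.] rect 660.0 8.5 40 134 89.9 axis -1.4 z [24.8 29.6 32. ]
scene 0.57 [324. 295. 341. 315.] rect 630.1 294.6 9 23 17.9 axis -68.4 z [21.1 31.  40.1]
```

View pics/s9.png

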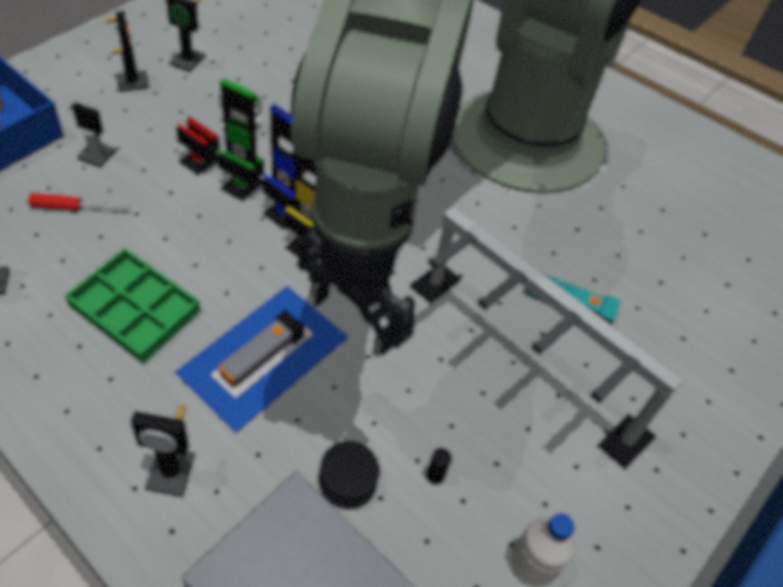

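The reader lies flat, button up, in the middle of the mat at (265,345). All holders are in their clamps and nothing else has been disturbed.

```bash
python3 -c "
from workcell import bot
print(bot.job_done())"
```

```text
the job is handed in; nothing more can be done
None
```

The green, blue and yellow holders (no red one was present) stand fully in their clamps, the reader was held at their labels in the order yellow, green, blue, and it is back in the middle of its mat; I handed the job in at about 65 s, and the hand-in returned no verdict.

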